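# Hook and seat the dabba lid

### The arm

A 6-joint arm with a two-finger parallel gripper is mounted at the origin on the work surface. World frame = base frame: x ahead of the robot, y to its left, z up, the work surface at z = 0. Lengths are in mm, angles in rad, forces in N, time in s.
With the tool pointing down it reaches from about 400 to 925 mm from the base axis. Payload 12.5 kg.
Tool frame: the origin (TCP) lies on the centre line of the jaws, within the pads' length; the fingertips stand 8 mm ahead of it and the grasp point (between the pads) lies 11 mm behind it; z points along the fingers, x is the direction in which the jaws open and shut, and the axes are right-handed (so a half turn about z gives the same grasp; the last joint's range is limited). The gripper opens to 95 mm and grips with 3 to 60 N. Pads are 20 mm wide; open, the fingers measure 119 mm over their backs; the gripper's body (75 mm by 180 mm) begins 59 mm behind the grasp point.
Start: joints at [1.098, 0.491, 1.559, -0, 1.092, -0.106], TCP at [224.129, 583.451, 199.861] pointing down, gripper open.
Joint ranges: [-3.1, 3.1], [-0.84, 2.19], [0.05, 2.79], [-1.13, 4.28], [0.06, 2.93], [-2.69, 2.69]. Speed limits (rad/s): [2.22, 2.22, 2.79, 3.14, 3.14, 3.14].

### API

Orientations are given as [roll, pitch, yaw] about the fixed x, y, z axes, in that order (R = Rz(yaw) Ry(pitch) Rx(roll)).
In Python, from cell import env gives the robot as it stands. The module is installed in compiled form; this text tells all that it offers.
- The arm moves only by the tool send_rows, never from a script. Its argument "moves" is a list that holds one entry, the list of rows, each a list of 6 numbers: the shift along the tool's x, y, z as a fraction of full scale, then the turn, a rotation vector about the tool's x, y, z as a fraction of full scale. A call has 1 to 12 rows; each row is the pose to reach, as a shift and turn from the pose commanded when the call began, along the tool's axes at that moment; what a row does not reach only later rows make up. Full scale, the value 1, is 0.3 m for a shift and 90 degrees for a turn. A row lasts 1/12 s, in which the tool goes at most 41.7 mm and 7.16 degrees, less where a joint would pass 70% of its speed; a pose out of reach is approached as far as the arm can. A call with a number of a shift or a turn outside -1 to 1 is refused whole. A call with a gripper value outside its range is refused whole. "grip" is the gripper's target within -1 to 1 (shut at 1, half-way at 0, fully open at -1), set as the call begins (left out, the last holds). The fingers move at their own pace and stop on an object; the grip force is fixed at half the most. Time passes only in rows, so rows that repeat a pose let the fingers close. It gives the time, the measured TCP pose, the force and the opening at its end, in the units of the state.
- env.state(): the state, without advancing time (a new reading comes with each control period).
- env.read_camera(name): name is "scene" or "top" or "wrist"; returns a dict with "image" (420x560x3 uint8, red, green, blue), "mtx" (3x3 intrinsics, pixels), "T" (4x4, takes a point from camera to world coordinates); the wrist camera has in their place "mount" (4x4, takes a point from camera to tool coordinates, whose origin is the TCP and whose axes are the tool frame's). Camera axes: x right, y up, looking along -z (the intrinsics and any distortion apply to the point x, -y, -z); pixel columns grow to the right and rows downward; lengths in mm; the calibration is good to about 2 mm. The wrist camera is an equidistant fisheye: a pixel r from the principal point sees the ray r / f radians off the axis. A picture is of the moment at which its call begins: read the wrist's pose just before it. There is no depth.
- env.job_done(): hands the job in, once; it reports no verdict.
Trained networks look in the newest picture that a camera, given by its name, has taken for a name from the list of things; names that differ only in an ending like _2 or _b are one class to them, and where a whole thing is asked for, a point or a joint stands for the part that bears it (a point fixed in the world has none). Each returns a list of dicts, best first, with "confidence" (0 to 1); they miss things now and then, are a little off and sometimes report something else, mostly with a low value. They report only what shows in the picture. A call takes as long as a camera call. They do not tell look-alikes from the thing itself.
- env.look_for(camera, thing): "xy" ([column, row] in pixels, amid what is visible of it).
- env.outline_of(camera, thing): "region" (420x560 bool, what is visible of it) and "xy" ([column, row] in pixels, amid what is visible of it).
The state is a dict: "t": time; "joints": joint angles; "qvel": joint speeds; "tau": joint torques, N m; "eef_pos": TCP position; "tcp_rot": TCP orientation; "ft_force": force on the tool from outside, world axes, zero at the start; "moment": the same for the moment, N m; "opening": opening from 0.0 (shut) to 1.0 (fully open).
Only numpy, scipy, OpenCV 4.12 (cv2) and the standard library are available. Lean on these libraries where they do the work, as an engineer would, in place of code of your own. Each camera call takes 0.05 s, during which the arm holds its last target. There are 200 camera calls.

### The job

Put the octagonal lid back on the steel dabba in the pull-out tray: slip the lid's tongue, with the lid tilted, fully home under the dabba's ledge, then swing the lid down and press it gently past the sprung catch until it lies flat in its seat, and let go. Work gently: never press the lid, or the robot itself, against the dabba or tray with more than 22 N, and leave the other things where they are.

Things in the scene. Friction and masses are not known exactly. Their poses are not given: they have to be found in the camera images.
- tray: narrow wooden tray drawn out of a low cupboard base, fixed, carrying the dabba (see the next entries); origin on the counter under the dabba's nominal centre, x along the tray towards the cupboard, z up. Tray floor 30 mm above the counter, its raised edge 58 mm. Tray and dabba axes are parallel
- seat_nominal (a point): nominal lid seat centre, 80 mm above the counter, tray axes. The dabba is an open octagonal steel tin, rim inner faces 69 mm from its centre, rim 5 mm above the seat step. IT STANDS UP TO 18 mm OFF along x, either way, unmeasured (feel or see it; none in y; stiff, no shift below 60 N). A home lid's origin is at the true centre; it also seats up to 3 mm short
- ledge_nominal (a point): nominal ledge edge: middle of its lower edge, on the robot-facing side, 68 mm to -x of the seat centre, 6.5 mm above the seat; tray axes; off by the same unmeasured shift. The 4 mm thick ledge reaches 17 mm to -x from here, over a pocket 56 mm wide in y whose floor lies 12.5 mm below this point (from 12 mm to -x to 43 mm to +x of it) and whose stop wall is 12 mm to -x
- catch_nominal (a point): nominal centre of the sprung steel roller of the catch (radius 5 mm, 36 mm long along y) on the dabba's cupboard side, 68 mm to +x of the seat centre, 9 mm above the seat; tray axes; same unmeasured shift. It yields up to 7 mm in +x with 1 to 3 N; the lid's free edge pushes it aside going down (a few N at the handle), then it holds the edge down
- lid: octagonal steel lid plate, 132 mm across flats, 5 thick, about 0.22 kg, lying flat on the counter left or right of the tray; origin at the centre of its underside, z out of its top, x away from the tongue towards the free edge. The tongue is 50 mm wide in y, 4 thick, level with the underside, from the plate's edge at x = -66 to x = -80
- lid_handle (a point): centre of the lid's upright wooden handle fin, at (20, 0, 21.5) mm in the lid's frame; the fin is 12 thick along the lid's x, 50 long along its y, and stands from 5 to 38 mm above the underside; same axes as the lid
- lid_lip (a point): middle of the lower edge of the tongue's tip, at (-80, 0, 0) mm in the lid's frame; same axes as the lid
- pot_a: white ceramic pinch pot, 52 mm wide, 34 high, in the tray behind the dabba; to be left alone; origin under its centre
- pot_b: second ceramic pinch pot, the same size, beside the first one; to be left alone; origin under its centre
- shaker: glass salt shaker, 42 mm wide, 74 high, in the tray behind the pinch pots; to be left alone; origin under its centre
- spatula: orange silicone spatula, 170 mm long, lying in the tray behind the dabba; to be left alone; origin under its middle
- mug: white ceramic mug, 80 mm wide, 90 high, on the counter on the other side of the tray from the lid; to be left alone; origin under its centre
- jar: closed glass jar, 70 mm wide, 120 high, on the counter beyond the left place; to be left alone; origin under its centre
Not all that is in view belongs to the job. Leave any orange look-alike of the lid alone.

How it is judged:
By the outcome, as a careful person would: the job done as asked, in the order asked, and still so for the second after the job is handed in, with the robot touching nothing.
It also fails if it takes over 58 s, if anything falls off the work surface, if the arm or the gripper's body presses on something with over 40 N, if the wrist force passes 120 N, or if a joint passes its speed limit or range.

## Working session

There is one attempt and no reset: what is moved stays moved. The work goes in short steps, Python scripts to look and compute and a tool call to move; the robot and the scene stay as the last step left them, time stands still between calls to the robot, and variables do not carry over. Pictures are saved under pics/ and viewed, about 8 in all and at most 12, crops included, and the job is handed in when it is done.

Besides the shell and the picture viewer there is one more tool, called after "Emit:" as name(argument=value, ...), one argument or row to a line, values as JSON. send_rows: Moves the arm, as the interface text tells. Its arguments: {"type":"object","properties":{"moves":{"type":"array","items":{"type":"array","items":{"type":"array","items":{"type":"number"}}}},"grip":{"type":"number"}},"required":["moves"]}

```bash
mkdir -p pics; cat > h.py <<'E'
import numpy as np, cv2
from scipy.spatial.transform import Rotation as R
from cell import env
def ray(cam,uv):
    K=cam["mtx"];T=cam["T"]
    p=np.array([(uv[0]-K[0][2])/K[0][0],-(uv[1]-K[1][2])/K[1][1],-1.])
    T=np.array(T);return T[:3,3],T[:3,:3]@p
def onz(cam,uv,z):
    o,d=ray(cam,uv);return o+d*(z-o[2])/d[2]
def proj(cam,P):
    T=np.array(cam["T"]);K=np.array(cam["mtx"]);p=T[:3,:3].T@(np.array(P)-T[:3,3])
    return K[0,0]*p[0]/-p[2]+K[0,2],K[1,1]*-p[1]/-p[2]+K[1,2]
E
python3 - <<'E'
from h import *
s=env.state();print({k:np.round(v,3) for k,v in s.items()})
for n in ["scene","top"]:
    c=env.read_camera(n);cv2.imwrite(f"pics/{n}0.png",c["image"][:,:,::-1]);print(n,[k for k in c],np.round(c["mtx"],1),np.round(c["T"],3))
    np.save(f"pics/{n}0.npy",c,allow_pickle=True)
    for t in ["lid","lid_handle","tray","seat_nominal","pot_a","shaker","spatula","mug","jar","ledge_nominal","catch_nominal"]:
        try: print(n,t,[(np.round(d["xy"]),round(d["confidence"],2)) for d in env.look_for(n,t)])
        except Exception as e: print(t,e)
E
```

```text
{'t': np.float64(0.0), 'joints': array([ 1.098,  0.492,  1.559,  0.   ,  1.092, -0.106]), 'qvel': array([ 0.001,  0.001, -0.001,  0.002,  0.001,  0.   ]), 'tau': array([ 0.0000e+00, -6.1265e+01, -2.5817e+01,  6.9000e-02,  4.8000e-02,
       -0.0000e+00]), 'eef_pos': array([223.962, 583.19 , 199.232]), 'tcp_rot': array([-3.141e+00,  1.000e-03,  1.204e+00]), 'ft_force': array([-0.373, -0.205,  0.221]), 'moment': array([-0.026, -0.023,  0.036]), 'opening': np.float64(0.998)}
scene ['image', 'mtx', 'T'] [[447.7   0.  279.3]
 [  0.  447.7 211.9]
 [  0.    0.    1. ]] [[-7.230000e-01 -5.420000e-01  4.280000e-01  1.009594e+03]
 [ 6.910000e-01 -5.770000e-01  4.360000e-01  5.895040e+02]
 [ 1.100000e-02  6.110000e-01  7.910000e-01  9.590630e+02]
 [ 0.000000e+00  0.000000e+00  0.000000e+00  1.000000e+00]]
scene lid [(array([337., 269.]), 0.67), (array([384., 205.]), 0.62), (array([179., 190.]), 0.62), (array([452., 276.]), 0.61)]
scene lid_handle [(array([385., 206.]), 0.93), (array([178., 192.]), 0.86), (array([338., 265.]), 0.82), (array([448., 270.]), 0.66)]
scene tray [(array([156., 258.]),
[... 774 characters left out ...]
 167.]), 0.85), (array([218., 300.]), 0.71)]
top lid_handle [(array([133., 283.]), 0.92), (array([212., 298.]), 0.83), (array([359., 169.]), 0.7), (array([205., 217.]), 0.66)]
top tray [(array([298.,  91.]), 0.76)]
top seat_nominal [(array([283., 143.]), 0.72), (array([295.,  90.]), 0.64)]
top pot_a [(array([277., 164.]), 0.78), (array([297., 164.]), 0.75)]
top shaker [(array([280., 145.]), 0.73), (array([392., 239.]), 0.72), (array([200., 219.]), 0.4)]
top spatula [(array([311., 134.]), 0.62)]
top mug [(array([392., 240.]), 0.74), (array([203., 218.]), 0.59)]
top jar [(array([189., 158.]), 0.87)]
top ledge_nominal [(array([296.,  93.]), 0.93)]
top catch_nominal [(array([292.,  87.]), 0.67)]
```

View pics/scene0.png

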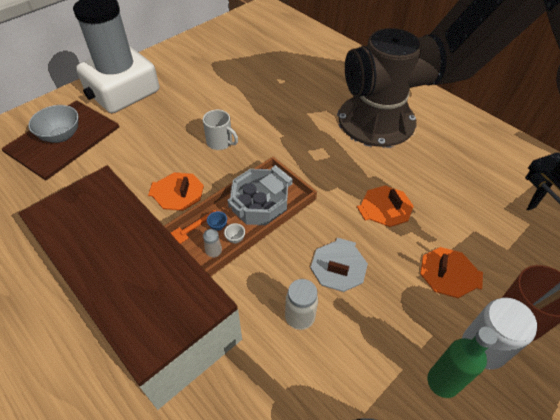

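View pics/top0.png

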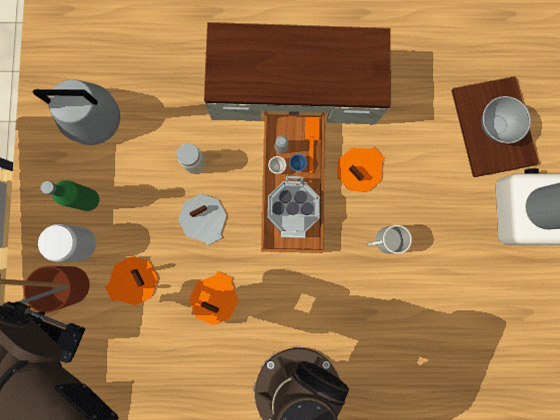

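Scene view: grey steel octagon at scene (340,265) / top (203,219). Three orange look-alikes are at top (133,281), (214,299) and (361,168). The dabba in the tray is at top (294,209). The grey one fits "steel lid, beside the tray, mug on the other side". I'll confirm it in an enlarged crop, with the dabba.

```bash
python3 - <<'E'
from h import *
def cr(n,x,y,w,h,W=400,H=300):
    return cv2.resize(cv2.imread(f"pics/{n}0.png")[y:y+h,x:x+w],(W,H),interpolation=cv2.INTER_CUBIC)
a=np.vstack([np.hstack([cr("top",163,189,80,60),cr("top",254,177,80,60)]),np.hstack([cr("scene",300,235,80,60),cr("scene",220,157,80,60)])])
cv2.imwrite("pics/crop1.png",a)
c=np.load("pics/top0.npy",allow_pickle=True).item()
print(onz(c,(203,219),5),onz(c,(294,209),80),onz(c,(198.5,211),38))
for n in ["top","scene"]:
    c=np.load(f"pics/{n}0.npy",allow_pickle=True).item()
    for d in env.outline_of(n,"lid_handle")[:4]: print(n,d["xy"],d["confidence"],d["region"].sum())
E
```

```text
[493.46595174 278.15335324   5.        ] [516.2598231   13.95315275  80.        ] [514.01247249 286.81817913  38.        ]
top [358.1, 169.0] 0.91 1684
top [134.4, 282.6] 0.8 1905
top [200.4, 216.6] 0.67 1779
top [211.3, 298.2] 0.66 1778
scene [177.9, 191.3] 0.92 1596
scene [387.8, 205.8] 0.78 1634
scene [336.0, 267.3] 0.76 2251
scene [449.6, 270.4] 0.56 2181
```

View pics/crop1.png

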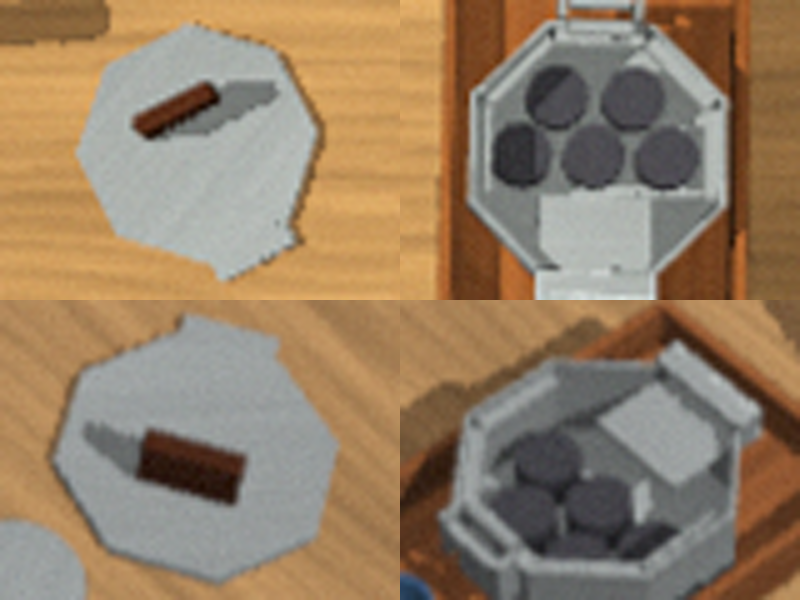

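Crop confirms it: grey steel lid with brown fin (top px ~198,211) and its tongue tip at top px ~(215,241). The dabba ledge is at the robot side (~(373/…, 292,232)) and the catch at the cupboard side (~(292,178)). Fitting poses next.

```bash
cat >> h.py <<'E'
def lidoutline():
    a=66;h=a*np.tan(np.pi/8)
    P=[(-66,-25),(-80,-25),(-80,25),(-66,25),(-a,h),(-h,a),(h,a),(a,h),(a,-h),(h,-a),(-h,-a),(-a,-h)]
    return np.array(P[::1])
E
python3 - <<'E'
from h import *
from scipy.optimize import minimize
cams={n:np.load(f"pics/{n}0.npy",allow_pickle=True).item() for n in["top","scene"]}
mask={}
for n,(x,y,w,h) in {"top":(172,189,64,60),"scene":(306,235,66,60)}.items():
    im=cams[n]["image"];hsv=cv2.cvtColor(im,cv2.COLOR_RGB2HSV)
    m=np.zeros(im.shape[:2],np.uint8);m[y:y+h,x:x+w]=((hsv[y:y+h,x:x+w,1]<70)&(hsv[y:y+h,x:x+w,2]>70))*255
    k,lab,st,_=cv2.connectedComponentsWithStats(m);i=1+st[1:,4].argmax();m=(lab==i).astype(np.uint8)
    c,_=cv2.findContours(m,cv2.RETR_EXTERNAL,cv2.CHAIN_APPROX_NONE);cv2.drawContours(m,[max(c,key=cv2.contourArea)],-1,1,-1)
    mask[n]=m;print(n,m.sum())
O=lidoutline()
def sil(n,p):
    c,s=np.cos(p[2]),np.sin(p[2]);M=np.zeros((1680,2240),np.uint8)
    for zz in (0,5):
        Q=[proj(cams[n],(p[0]+c*a-s*b,p[1]+s*a+c*b,zz)) for a,b in O]
        cv2.fillPoly(M,[np.round(((np.array(Q)+.5)*4-.5)*16).astype(np.int32)],255,shift=4)
    return cv2.resize(M,(560,420),interpolation=cv2.INTER_AREA)/255
def cost(p,ns):return sum(np.abs(sil(n,p)-mask[n]).sum()/mask[n].sum() for n in ns)
for ns in (["top"],["scene"],["top","scene"]):
    best=min((minimize(cost,[495,280,a],args=(ns,),method="Nelder-Mead",options=dict(initial_simplex=[[495,280,a],[505,280,a],[495,290,a],[495,280,a+.1]])) for a in (.35,.5,.65)),key=lambda r:r.fun)
    print(ns,np.round(best.x,3),best.fun)
# tray edges
for n,uvs in {"top":[(254+80*.118,185),(262,250),(324,250),(326,200)]}.items():
    print([np.round(onz(cams[n],u,58),1) for u in uvs])
E
```

```text
top 1756
scene 2192
['top'] [4.99318e+02 2.81457e+02 4.88000e-01] 0.022613783554424047
['scene'] [4.99854e+02 2.83546e+02 4.93000e-01] 0.021506011163589522
['top', 'scene'] [4.99675e+02 2.82580e+02 4.83000e-01] 0.055715536468149605
[array([587.3,  99.8,  58. ]), array([402.1, 103.3,  58. ]), array([402.3, -71.8,  58. ]), array([544.6, -79.2,  58. ])]
```

```bash
cat >> h.py <<'E'
def row(T,s=None,cmd=None):
    """T: (pos, Rot) target -> fraction row from current (or given commanded) pose"""
    if cmd is None:
        s=env.state();cmd=(s["eef_pos"],R.from_euler("xyz",s["tcp_rot"]))
    p,q=cmd;d=q.inv().apply(np.array(T[0])-p)/300
    return np.round(np.r_[d,(q.inv()*T[1]).as_rotvec()/(np.pi/2)],4)
def down(yaw,tilt=0):
    "tool x along yaw, pointing down, tilt>0 raises lid free edge"
    return R.from_euler("z",yaw)*R.from_euler("y",-tilt)*R.from_euler("x",np.pi)
E
python3 - <<'E'
from h import *
cams={n:np.load(f"pics/{n}0.npy",allow_pickle=True).item() for n in["top","scene"]}
from scipy.optimize import least_squares
f=lambda P:np.r_[np.array(proj(cams["top"],P))-(189,158),np.array(proj(cams["scene"],P))-(303,303)]
print(least_squares(f,[650,300,60]).x)
print(row(([517.3,291.9,150],down(.488))))
E
```

```text
[662.29796958 313.54932761  65.94270896]
[-5.5680e-01  1.2608e+00  1.6630e-01 -0.0000e+00 -1.0000e-04  4.5580e-01]
```

Emit:
send_rows(
  moves=[
    [[-0.1,0.13,0.0,0,0,0.07],[-0.15,0.26,0.0,0,0,0.14],[-0.2,0.38,0.0,0,0,0.21],[-0.25,0.5,0.0,0,0,0.28],[-0.3,0.62,0.0,0,0,0.35],[-0.35,0.74,0.0,0,0,0.42],[-0.4,0.86,0.0,0,0,0.456],[-0.46,0.98,0.0,0,0,0.456],[-0.46,0.98,0.0,0,0,0.456]],
  ],
)

```text
t: 2.05
eef_pos: [453.1, 345.0, 199.8]
tcp_rot: [3.141, -0.001, 0.483]
ft_force: [0.2, 0.1, 0.4]
opening: 0.998
```

```bash
python3 - <<'E'
from h import *
s=env.state();print(s["eef_pos"],s["tcp_rot"],s["t"]);print(row(([517.3,291.9,120],down(.488))))
E
```

```text
[453.11139957 344.96907387 199.83055424] [ 3.14054113e+00 -7.75882910e-04  4.82939374e-01] 2.05
[ 0.1071  0.2557  0.2665  0.0007 -0.0005 -0.0032]
```

Emit:
send_rows(
  moves=[
    [[0.05,0.12,0.1,0,0,-0.003],[0.107,0.2557,0.2,0,0,-0.003],[0.107,0.2557,0.2667,0,0,-0.003],[0.107,0.2557,0.2667,0,0,-0.003],[0.107,0.2557,0.2667,0,0,-0.003]],
  ],
)

```text
t: 2.47
eef_pos: [513.0, 295.9, 118.7]
tcp_rot: [-3.141, 0.003, 0.491]
ft_force: [0.0, -0.3, 0.6]
opening: 0.997
```

```bash
python3 - <<'E'
from h import *
s=env.state();print(s["eef_pos"],s["tcp_rot"],s["t"]);
c=env.read_camera("wrist");np.save("pics/w1.npy",c,allow_pickle=True);cv2.imwrite("pics/w1.png",c["image"][:,:,::-1]);print(c["mtx"],np.round(c["mount"],3))
np.save("pics/w1s.npy",s,allow_pickle=True)
E
```

```text
[513.00017369 295.93219348 118.71432186] [-3.14113994e+00  3.02614674e-03  4.90934993e-01] 2.4667
[[325.1922621    0.         279.8950235 ]
 [  0.         325.1922621  210.62643209]
 [  0.           0.           1.        ]] [[ 1.00000e+00 -0.00000e+00  1.00000e-03 -5.57000e-01]
 [ 0.00000e+00 -9.71000e-01 -2.40000e-01 -6.66510e+01]
 [ 1.00000e-03  2.40000e-01 -9.71000e-01 -1.84769e+02]
 [ 0.00000e+00  0.00000e+00  0.00000e+00  1.00000e+00]]
```

View pics/w1.png

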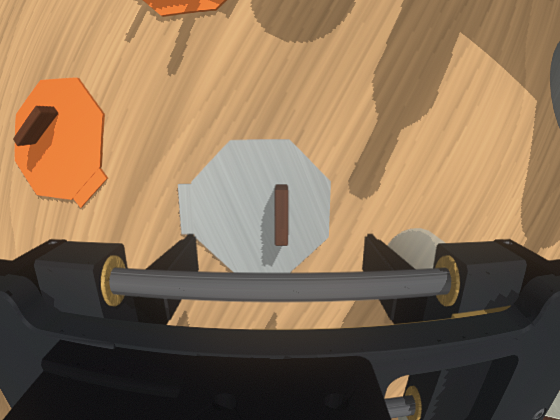

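Wrist view: lid square to the jaws, fin from (281,185) to (281,245). The pose was read while the arm was still settling, so I re-take now it's still.

```bash
cat >> h.py <<'E'
def wray(c,s,uv):
    K=np.array(c["mtx"]);v=np.array([uv[0]-K[0,2],uv[1]-K[1,2]]);r=np.hypot(*v);th=r/K[0,0]
    d=np.array([np.sin(th)*v[0]/r,-np.sin(th)*v[1]/r,-np.cos(th)])
    M=np.array(c["mount"]);q=R.from_euler("xyz",s["tcp_rot"])
    return s["eef_pos"]+q.apply(M[:3,3]),q.apply(M[:3,:3]@d)
def wonz(c,s,uv,z):
    o,d=wray(c,s,uv);return o+d*(z-o[2])/d[2]
def wproj(c,s,P):
    K=np.array(c["mtx"]);M=np.array(c["mount"]);q=R.from_euler("xyz",s["tcp_rot"])
    t=q.inv().apply(np.array(P)-s["eef_pos"]);p=M[:3,:3].T@(t-M[:3,3])
    th=np.arctan2(np.hypot(p[0],p[1]),-p[2]);n=np.hypot(p[0],p[1])
    return np.array([K[0,2]+K[0,0]*th*p[0]/n,K[1,2]-K[0,0]*th*p[1]/n])
E
python3 - <<'E'
from h import *
s=env.state();print(s["eef_pos"],s["tcp_rot"],s["t"]);
c=env.read_camera("wrist");np.save("pics/w2.npy",dict(c=c,s=s),allow_pickle=True)
im=c["image"];hsv=cv2.cvtColor(im,cv2.COLOR_RGB2HSV)
m=np.zeros(im.shape[:2],np.uint8);m[100:285,170:345]=((hsv[100:285,170:345,1]<70)&(hsv[100:285,170:345,2]>110))
k,lab,st,ce=cv2.connectedComponentsWithStats(m);i=1+st[1:,4].argmax();print(st[i])
cn,_=cv2.findContours((lab==i).astype(np.uint8),cv2.RETR_EXTERNAL,cv2.CHAIN_APPROX_NONE);cn=max(cn,key=cv2.contourArea)[:,0]
# left tongue tip x, right free edge x
q=R.from_euler("xyz",s["tcp_rot"])
u0=cn[:,0].min();u1=cn[:,0].max();v0=cn[:,1].min()
tip=cn[cn[:,0]<=u0+1].mean(0);fr=cn[cn[:,0]>=u1-1].mean(0);sd=cn[cn[:,1]<=v0+1].mean(0)
for nm,p,z in(("tip",tip,4),("free",fr,5),("side",sd,5)):
    P=wonz(c,s,p,z);print(nm,p,P.round(1),"tool",q.inv().apply(P-s["eef_pos"]).round(1))
b=((hsv[...,1]>80)&(hsv[...,2]<130)).astype(np.uint8);b[:,:240]=0;b[:,310:]=0;b[:150]=0;b[262:]=0
k,lab,st,ce=cv2.connectedComponentsWithStats(b);i=1+st[1:,4].argmax();print("fin",st[i],ce[i])
x,y,w,h,_=st[i]
for p in((x+w/2-.5,y),(x+w/2-.5,y+h)): 
    P=wonz(c,s,p,38);print(P.round(1),q.inv().apply(P-s["eef_pos"]).round(1))
E
```

```text
[513.12281083 296.79827581 120.14237079] [-3.14129445e+00  5.57984441e-04  4.92076778e-01] 2.5167
[  177   140   153   133 14933]
tip [177.8 193.5] [420.2 257.8   4. ] tool [-100.3   -9.5  116.2]
free [328.28205128 200.        ] [551.4 320.8   5. ] tool [ 45.1  -3.  115.1]
side [259.         140.06557377] [467.5 339.6   5. ] tool [-20.  -59.2 115.2]
fin [274 186  13  60 713] [280.4628331  215.68863955]
[502.1 315.7  38. ] [ -0.7 -21.9  82.1]
[527.1 269.1  38. ] [-0.7 31.  82.1]
```

Emit:
send_rows(
  moves=[
    [[0,0.018,0.1,0,0,-0.001],[0,0.018,0.2,0,0,-0.001],[0,0.018,0.27,0,0,-0.001],[0,0.018,0.31,0,0,-0.001],[0,0.018,0.33,0,0,-0.001],[0,0.018,0.345,0,0,-0.001],[0,0.018,0.345,0,0,-0.001],[0,0.018,0.345,0,0,-0.001]],
  ],
)

```text
t: 3.23
eef_pos: [516.4, 292.2, 17.5]
tcp_rot: [3.142, -0.002, 0.494]
ft_force: [0.5, -0.5, 0.4]
opening: 0.999
```

Emit:
send_rows(
  grip=1,
  moves=[
    [[0,0,0,0,0,0],[0,0,0,0,0,0],[0,0,0,0,0,0],[0,0,0,0,0,0],[0,0,0,0,0,0],[0,0,0,0,0,0],[0,0,0,0,0,0],[0,0,0,0,0,0],[0,0,0,0,0,0],[0,0,0,0,0,0]],
  ],
)

```text
t: 4.07
eef_pos: [516.0, 291.7, 16.3]
tcp_rot: [-3.142, -0.0, 0.494]
ft_force: [0.2, -0.8, -0.5]
opening: 0.36
```

Emit:
send_rows(
  moves=[
    [[0,0,0,0,0,0],[0,0,0,0,0,0],[0,0,0,0,0,0],[0,0,0,0,0,0],[0,0,0,0,0,0],[0,0,0,0,0,0],[0,0,0,0,0,0]],
  ],
)

```text
t: 4.65
eef_pos: [516.0, 291.7, 16.4]
tcp_rot: [-3.142, -0.0, 0.494]
ft_force: [0.5, 0.3, -0.0]
opening: 0.121
```

Emit:
send_rows(
  moves=[
    [[0,0,-0.1,0,0,0],[0,0,-0.2,0,0,0],[0,0,-0.3,0,0,0],[0,0,-0.4,0,0,0],[0,0,-0.5,0,0,0],[0,0,-0.62,0,0,0],[0,0,-0.62,0,0,0],[0,0,-0.62,0,0,0]],
  ],
)

```text
t: 5.32
eef_pos: [516.3, 291.9, 203.7]
tcp_rot: [3.141, -0.003, 0.494]
ft_force: [-1.0, 0.3, -3.2]
opening: 0.12
```

```bash
python3 - <<'E'
from h import *
print(row(([500,100,205],down(0))),row(([500,-110,205],down(0))))
E
```

```text
[-3.510e-01  5.373e-01 -5.300e-03 -3.000e-04 -2.000e-03  3.145e-01] [-6.8300e-01  1.1536e+00 -6.2000e-03 -3.0000e-04 -2.0000e-03  3.1450e-01]
```

Emit:
send_rows(
  moves=[
    [[-0.06,0.09,0,0,0,0.05],[-0.12,0.18,0,0,0,0.11],[-0.18,0.27,0,0,0,0.17],[-0.24,0.37,0,0,0,0.23],[-0.3,0.47,0,0,0,0.29],[-0.37,0.57,0,0,0,0.3145],[-0.43,0.68,0,0,0,0.3145],[-0.49,0.79,0,0,0,0.3145],[-0.55,0.9,0,0,0,0.3145],[-0.6,1.0,0,0,0,0.3145],[-0.6,1.0,0,0,0,0.3145]],
  ],
)

```text
t: 6.23
eef_pos: [499.1, -62.3, 200.5]
tcp_rot: [3.141, 0.003, -0.004]
ft_force: [-0.6, -0.0, -2.8]
opening: 0.122
```

Emit:
send_rows(
  moves=[
    [[0,0.1,0,0,0,0],[0,0.18,0,0,0,0],[0,0.18,0,0,0,0],[0,0.18,0,0,0,0],[0,0.18,0,0,0,0],[0,0.18,0,0,0,0]],
  ],
)

```text
t: 6.73
eef_pos: [499.3, -110.9, 201.6]
tcp_rot: [-3.141, 0.001, 0.001]
ft_force: [-0.4, -0.9, -2.9]
opening: 0.126
```

```bash
python3 - <<'E'
from h import *
s=env.state();print(s["eef_pos"],s["tcp_rot"],s["t"],s["qvel"].max(),s["ft_force"],s["moment"]);
c=env.read_camera("wrist");np.save("pics/w3.npy",dict(c=c,s=s),allow_pickle=True)
cv2.imwrite("pics/w3.png",c["image"][:,:,::-1])
E
```

```text
[ 499.33362295 -110.87423934  201.56314812] [-3.14085539e+00  1.36691030e-03  6.52378424e-04] 6.7333 0.0028675212713489776 [-0.3841426  -0.85302293 -2.9069533 ] [-0.16897202 -0.00730949  0.03957586]
```

View pics/w3.png

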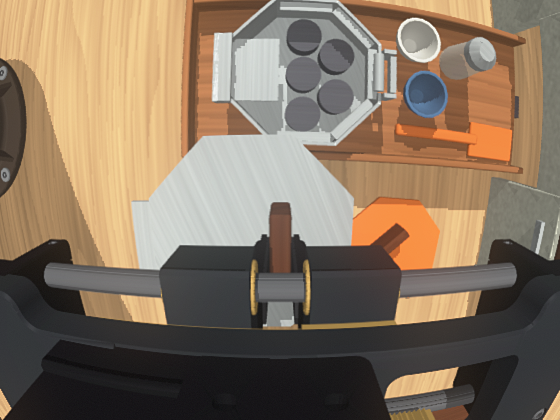

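```bash
python3 - <<'E'
from h import *
d=np.load("pics/w3.npy",allow_pickle=True).item();c,s=d["c"],d["s"]
for nm,p,z in [("ledgeL",(213,67),90.5),("ledgeR",(231,67),90.5),("floorR",(283,70),74),("top",(280,-1),85),("botR",(341,143),85),("botL",(276,143),85)]:
    print(nm,wonz(c,s,p,z).round(1))
im=c["image"][0:150,190:410,::-1]
cv2.imwrite("pics/w3c.png",cv2.resize(im,(792,540),interpolation=cv2.INTER_CUBIC))
E
```

```text
ledgeL [437.6  17.3  90.5]
ledgeR [454.3  16.4  90.5]
floorR [501.4  15.7  74. ]
top [498.6  86.1  85. ]
botR [555.5 -54.   85. ]
botL [495.  -54.8  85. ]
```

View pics/w3c.png

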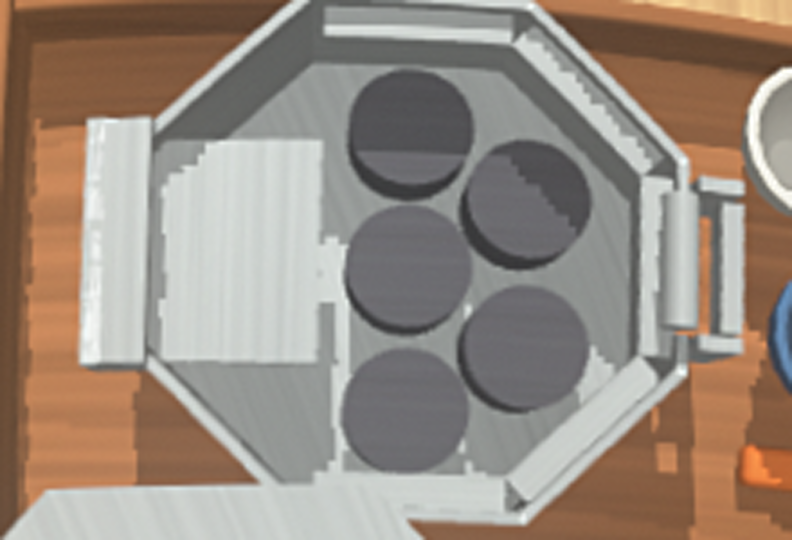

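```bash
python3 - <<'E'
from h import *
d=np.load("pics/w3.npy",allow_pickle=True).item();c,s=d["c"],d["s"]
for nm,p,z in [("ledge LT",(88,118),90.5),("LB",(80,362),90.5),("RT",(152,118),90.5),("RB",(145,366),90.5),("rollT",(682,190),94),("rollB",(681,328),94),("octRT",(688,160),85),("octRB",(685,372),85),("octLT",(158,130),85),("octLB",(152,358),85),("floorT",(322,140),74),("floorB",(317,360),74),("octBR",(528,520),85)]:
    print(nm,wonz(c,s,(190+p[0]/3.6,p[1]/3.6),z).round(1))
O=lidoutline()
# lid in hand: underside at tool z = 16 (tcp z at grasp); top edges
im=c["image"];q=R.from_euler("xyz",s["tcp_rot"])
for p,z in [((186,136),s["eef_pos"][2]-16.3+5),((291,134),s["eef_pos"][2]-16.3+5),((133,201),s["eef_pos"][2]-16.3+4),((353,187),s["eef_pos"][2]-16.3+5),((148,201),s["eef_pos"][2]-16.3+5),((272,203),s["eef_pos"][2]+21.7),((290,203),s["eef_pos"][2]+21.7)]:
    print(p,q.inv().apply(wonz(c,s,p,z)-s["eef_pos"]).round(1))
t=np.load("pics/top0.npy",allow_pickle=True).item();sc=np.load("pics/scene0.npy",allow_pickle=True).item()
C=np.array([522.4,15,80]);
for nm,o in [("ledgeRmid",(-68,0,10.5)),("floorR",(-25,0,-6)),("octRT",(69+3,29,5)),("octBR",(29,-72,5)),("roll",(68,0,14))]:
    a,b=proj(t,C+o),proj(sc,C+o);print(nm,"topcrop",((a[0]-254)*5+400,(a[1]-177)*5),"scenecrop",((b[0]-220)*5+400,(b[1]-157)*5+300))
E
```

```text
ledge LT [438.3  50.9  90.5]
LB [437.  -14.4  90.5]
RT [454.9  49.8  90.5]
RB [453.7 -16.1  90.5]
rollT [590.   32.8  94. ]
rollB [589.2  -4.1  94. ]
octRT [594.7  43.9  85. ]
octRB [593.1 -14.6  85. ]
octLT [455.7  48.1  85. ]
octLB [454.7 -13.6  85. ]
floorT [498.1  47.4  74. ]
floorB [496.8 -13.7  74. ]
octBR [551.4 -55.4  85. ]
(186, 136) [-58.3 -65.2  11.4]
(291, 134) [  6.1 -65.1  11.3]
(133, 201) [-98.4 -24.2  12.5]
(353, 187) [ 44.9 -33.1  11.3]
(148, 201) [-86.7 -24.4  11.4]
(272, 203) [ -4.6 -30.1 -21.7]
(290, 203) [  4.7 -30.1 -21.7]
ledgeRmid topcrop (np.float64(599.8257131152565), np.float64(269.58084267600555)) scenecrop (np.float64(687.3801774693109), np.float64(381.49245096827116))
floorR topcrop (np.float64(597.587761202845), np.float64(194.4779365039804)) scenecrop (np.float64(627.5296081458666), np.float64(444.45213075953393))
octRT topcrop (np.float64(546.4739228415664), np.float64(20.395280739501658)) scenecrop (np.float64(522.5736204574423), np.float64(563.5128590248115))
octBR topcrop (np.float64(726.947053198528), np.float64(96.95381853833624)) scenecrop (np.float64(457.8901954953433), np.float64(408.044812392732))
roll topcrop (np.float64(599.1829187634352), np.float64(25.040440733156117)) scenecrop (np.float64(489.4898837895053), np.float64(514.5915643287194))
```

Wrist views: dabba ledge's near edge at crop x≈148, roller at (681,259), pocket floor edge at (322,250). These three give centre x ≈ 522.2, y ≈ 15.6 and tray yaw ≈ -0.02. The lid sits straight in the jaws.

```bash
cat >> h.py <<'E'
C=np.array([522.2,15.6,80.]);PSI=-0.02
RT=R.from_euler("z",PSI)
def tcp(tip,th,yo=0):
    "tip lower edge (x,z) rel. seat in tray axes, tilt deg -> TCP pose"
    th=np.radians(th);L=RT*R.from_euler("y",-th)
    return C+RT.apply([tip[0],yo,tip[1]])+L.apply([100,0,16.3]),L*R.from_euler("x",np.pi)
def tipnow(s=None):
    s=s or env.state();q=R.from_euler("xyz",s["tcp_rot"]);L=q*R.from_euler("x",-np.pi)
    t=RT.inv().apply(s["eef_pos"]+L.apply([-100,0,-16.3])-C);e=(RT.inv()*L).as_euler("zyx",degrees=True)
    return t.round(2),e.round(2)
E
python3 - <<'E'
from h import *
print(tipnow());T=tcp((-52,45),18);print(T[0],row(T))
E
```

```text
(array([-120.19, -128.97,  105.6 ]), array([1.2 , 0.05, 0.03]))
[560.26106114  14.83867726 171.40392065] [ 0.2031 -0.4187  0.1014 -0.0024  0.2005  0.0132]
```

Emit:
send_rows(
  moves=[
    [[0.04,-0.08,0,0,0.04,0.005],[0.08,-0.16,0,0,0.08,0.013],[0.12,-0.25,0.0,0,0.12,0.013],[0.16,-0.34,0.03,0,0.16,0.013],[0.203,-0.4187,0.07,-0.0015,0.2005,0.013],[0.203,-0.4187,0.1,-0.0015,0.2005,0.013],[0.203,-0.4187,0.1,-0.0015,0.2005,0.013],[0.203,-0.4187,0.1,-0.0015,0.2005,0.013],[0.203,-0.4187,0.1,-0.0015,0.2005,0.013]],
  ],
)

```text
t: 7.53
eef_pos: [560.9, 13.4, 172.8]
tcp_rot: [-3.141, -0.315, -0.021]
ft_force: [-0.2, 0.5, -2.3]
opening: 0.125
```

```bash
python3 - <<'E'
from h import *
s=env.state();print(s["t"],tipnow(s),s["ft_force"].round(2),s["moment"].round(3));
T=tcp((-52,-3.5),18);print(row(T))
c=env.read_camera("scene");c2=env.read_camera("wrist")
a=cv2.resize(c["image"][120:270,180:380,::-1],(800,600));cv2.imwrite("pics/s4.png",a);cv2.imwrite("pics/w4.png",c2["image"][:,:,::-1])
E
```

```text
7.5333 (array([-51.34,  -1.33,  46.34]), array([ -0.04, -18.04,   0.03])) [-0.22  0.48 -2.26] [-0.118  0.37   0.038]
[-0.0535 -0.0046  0.1575 -0.0004 -0.0005 -0.0005]
```

View pics/w4.png

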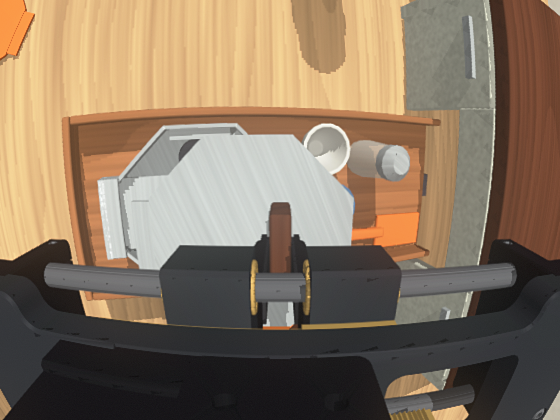

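Wrist view: tongue tip (px ~128) lies just +x of the ledge (98–123), lined up in y. Descending into the mouth.

Emit:
send_rows(
  moves=[
    [[-0.013,-0.0046,0.04,0,0,0],[-0.027,-0.0046,0.08,0,0,0],[-0.038,-0.0046,0.115,0,0,0],[-0.046,-0.0046,0.135,0,0,0],[-0.05,-0.0046,0.147,0,0,0],[-0.05,-0.0046,0.147,0,0,0],[-0.05,-0.0046,0.147,0,0,0]],
  ],
)

```text
t: 8.22
eef_pos: [560.3, 15.0, 126.1]
tcp_rot: [-3.141, -0.315, -0.021]
ft_force: [0.6, 0.2, -2.0]
opening: 0.126
```

```bash
python3 - <<'E'
from h import *
s=env.state();print(s["t"],tipnow(s),s["ft_force"].round(2),s["moment"].round(3));
print(row(tcp((-52,-3.5),18)),row(tcp((-66,-3.5),18)),row(tcp((-74,-3.5),18)))
c=env.read_camera("scene");c2=env.read_camera("wrist")
for nm,o in [("ledge LT",(-85,33,10.5)),("RT",(-68,33,10.5)),("oct",(-29,72,5)),("oct2",(29,72,5))]: print(nm,wproj(c2,s,C+RT.apply(o)).round(1))
a=cv2.resize(c["image"][150:270,190:350,::-1],(480,360));b=cv2.resize(c2["image"][100:280,60:300,::-1],(480,360),interpolation=cv2.INTER_CUBIC)
p=np.zeros((600,800,3),np.uint8);p[:300,:400]=cv2.resize(a,(400,300));p=cv2.vconcat([cv2.resize(cv2.hconcat([a,b]),(800,300))]);cv2.imwrite("pics/s5.png",p)
E
```

```text
8.2167 (array([-51.9 ,   0.32,  -0.37]), array([ -0.05, -18.07,   0.04])) [ 0.61  0.21 -2.  ] [-0.083  0.315 -0.014]
[-0.0035  0.0007  0.0102 -0.0004 -0.0008 -0.0007] [-0.0478  0.0007 -0.0042 -0.0004 -0.0008 -0.0007] [-0.0732  0.0007 -0.0125 -0.0004 -0.0008 -0.0007]
ledge LT [ 82.4 194.1]
RT [106.5 192.1]
oct [162.1 127.1]
oct2 [248.8 124.2]
```

View pics/s5.png

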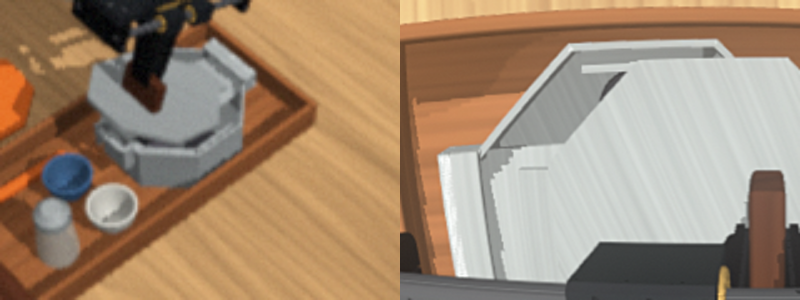

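Left panel: lid tilted over the tin, free edge clear. Right panel: ledge corner at (82.8,193) against predicted (82.4,194), so the model fits. Inserting.

Emit:
send_rows(
  moves=[
    [[-0.0035,0.0007,0.0102,0,0,0],[-0.02,0.0007,0.005,0,0,0],[-0.035,0.0007,0.0,0,0,0],[-0.0478,0.0007,-0.0042,0,0,0],[-0.06,0.0007,-0.0083,0,0,0],[-0.0732,0.0007,-0.0125,0,0,0],[-0.0732,0.0007,-0.0125,0,0,0],[-0.0732,0.0007,-0.0125,0,0,0]],
  ],
)

```text
t: 8.98
eef_pos: [537.9, 15.5, 122.7]
tcp_rot: [-3.141, -0.315, -0.021]
ft_force: [-0.0, 0.2, -2.6]
opening: 0.123
```

```bash
cat > st.py <<'E'
from h import *
import sys
s=env.state();print(s["t"],tipnow(s),s["ft_force"].round(2),s["moment"].round(3),s["opening"].round(3))
for a in sys.argv[1:]:
    x,z,t=map(float,a.split(","));print(a,row(tcp((x,z),t)).tolist())
E
python3 st.py -77,-3.5,18 -80,-3.5,18
```

```text
Traceback (most recent call last):
  File "st.py", line 3, in <module>
    s=env.state();print(s["t"],tipnow(s),s["ft_force"].round(2),s["moment"].round(3),s["opening"].round(3))
                                                                                     ^^^^^^^^^^^^^^^^^^
AttributeError: 'float' object has no attribute 'round'
```

Emit:
send_rows(
  moves=[
    [[-0.0032,0,-0.001,0,0,0],[-0.0064,0,-0.002,0,0,0],[-0.0096,0,-0.003,0,0,0],[-0.0112,0,-0.0036,0,0,0],[-0.0112,0,-0.0036,0,0,0]],
  ],
)

```text
t: 9.4
eef_pos: [534.3, 15.6, 122.4]
tcp_rot: [-3.141, -0.315, -0.021]
ft_force: [0.7, -0.5, -2.5]
opening: 0.124
```

```bash
sed -i 's/,s\["opening"\].round(3)//' st.py; python3 st.py -80,-3.5,18
```

```text
9.4 (array([-77.89,   0.34,  -4.02]), array([ -0.03, -18.04,   0.05])) [ 0.66 -0.53 -2.49] [-0.064  0.348  0.008]
-80,-3.5,18 [-0.0061, 0.0008, -0.0036, -0.0005, -0.0004, -0.0005]
```

Emit:
send_rows(
  moves=[
    [[-0.0032,0,-0.0015,0,0,0],[-0.0048,0,-0.002,0,0,0],[-0.0048,0,-0.002,0,0,0],[-0.0048,0,-0.002,0,0,0]],
  ],
)

```text
t: 9.73
eef_pos: [533.3, 15.6, 122.9]
tcp_rot: [-3.141, -0.316, -0.021]
ft_force: [1.6, 0.0, -1.8]
opening: 0.122
```

Emit:
send_rows(
  moves=[
    [[-0.0016,0,-0.0005,0,0,0],[-0.0032,0,-0.001,0,0,0],[-0.0032,0,-0.001,0,0,0],[-0.0032,0,-0.001,0,0,0]],
  ],
)

```text
t: 10.07
eef_pos: [533.0, 15.5, 123.3]
tcp_rot: [-3.141, -0.318, -0.021]
ft_force: [5.6, -0.6, 0.4]
opening: 0.118
```

```bash
python3 st.py
```

```text
10.0667 (array([-79.11,   0.21,  -3.47]), array([ -0.04, -18.21,   0.03])) [ 5.63 -0.57  0.41] [-0.107 -0.88   0.01 ]
```

```bash
python3 st.py -77,-3,18 -77,-2.3,15 -77,-2,12 -79,-2,12
```

```text
10.0667 (array([-79.11,   0.21,  -3.47]), array([ -0.04, -18.21,   0.03])) [ 5.63 -0.57  0.41] [-0.107 -0.88   0.01 ]
-77,-3,18 [0.0074, 0.0004, 0.0019, -0.0003, -0.0023, -0.0005]
-77,-2.3,15 [0.0104, 0.0004, 0.0172, -0.0003, -0.0356, -0.0005]
-77,-2,12 [0.0121, 0.0004, 0.0339, -0.0003, -0.0689, -0.0005]
-79,-2,12 [0.0058, 0.0004, 0.0318, -0.0003, -0.0689, -0.0005]
```

Emit:
send_rows(
  moves=[
    [[0.0074,0,0.0019,0,-0.0023,0],[0.0104,0,0.0172,0,-0.0356,0],[0.0121,0,0.0339,0,-0.0689,0],[0.0121,0,0.0339,0,-0.0689,0],[0.0121,0,0.0339,0,-0.0689,0]],
  ],
)

```text
t: 10.48
eef_pos: [538.1, 15.6, 113.4]
tcp_rot: [-3.14, -0.206, -0.02]
ft_force: [-0.0, 0.3, -2.5]
opening: 0.125
```

```bash
python3 st.py -80,-2,12
```

```text
10.4833 (array([-78.62,   0.4 ,  -2.97]), array([-1.000e-02, -1.181e+01,  6.000e-02])) [-0.03  0.34 -2.5 ] [-0.098  0.207 -0.054]
-80,-2,12 [-0.004, 0.0011, -0.0052, -0.0007, 0.0021, -0.0003]
```

Emit:
send_rows(
  moves=[
    [[0,0,-0.002,0,0,0],[-0.0016,0,-0.0024,0,0,0],[-0.0033,0,-0.0027,0,0,0],[-0.0033,0,-0.0027,0,0,0],[-0.0033,0,-0.0027,0,0,0]],
  ],
)

```text
t: 10.9
eef_pos: [537.3, 15.6, 114.8]
tcp_rot: [-3.141, -0.207, -0.021]
ft_force: [0.9, -0.4, -2.3]
opening: 0.122
```

Emit:
send_rows(
  moves=[
    [[-0.0016,0,-0.0004,0,0,0],[-0.0033,0,-0.0007,0,0,0],[-0.0033,0,-0.0007,0,0,0],[-0.0033,0,-0.0007,0,0,0]],
  ],
)

```text
t: 11.23
eef_pos: [537.0, 15.5, 115.0]
tcp_rot: [-3.141, -0.208, -0.021]
ft_force: [4.7, 1.0, -1.7]
opening: 0.12
```

```bash
python3 st.py
```

```text
11.2333 (array([-79.68,   0.29,  -1.62]), array([ -0.03, -11.94,   0.04])) [ 4.74  1.03 -1.67] [-0.001 -0.839  0.011]
```

Stop wall felt at tip x ≈ -79.7 (4.7 N, expected -80), so the tongue is home. Swinging down about the tip.

```bash
python3 st.py -78.5,-1.2,9 -78.5,-.8,6 -78.5,-.6,5
```

```text
11.2333 (array([-79.68,   0.29,  -1.62]), array([ -0.03, -11.94,   0.04])) [ 4.74  1.03 -1.67] [-0.001 -0.839  0.011]
-78.5,-1.2,9 [0.0065, 0.0007, 0.0166, -0.0005, -0.0327, -0.0004]
-78.5,-.8,6 [0.0082, 0.0007, 0.0329, -0.0005, -0.066, -0.0004]
-78.5,-.6,5 [0.0087, 0.0007, 0.0382, -0.0005, -0.0771, -0.0004]
```

Emit:
send_rows(
  moves=[
    [[0.0045,0.0007,0.008,0,-0.0163,0],[0.0065,0.0007,0.0166,0,-0.0327,0],[0.0074,0.0007,0.025,0,-0.05,0],[0.0082,0.0007,0.0329,0,-0.066,0],[0.0082,0.0007,0.0329,0,-0.066,0],[0.0082,0.0007,0.0329,0,-0.066,0]],
  ],
)

```text
t: 11.73
eef_pos: [540.5, 15.3, 105.2]
tcp_rot: [-3.141, -0.103, -0.02]
ft_force: [0.8, 0.6, -2.3]
opening: 0.122
```

```bash
python3 st.py -79,-.4,4 -79,-.2,2 -79,0,0
```

```text
11.7333 (array([-79.5 ,   0.11,  -1.3 ]), array([-0.02, -5.88,  0.05])) [ 0.83  0.59 -2.32] [-0.135 -0.129  0.014]
-79,-.4,4 [0.0036, 0.0002, 0.0082, -0.0006, -0.0209, -0.0003]
-79,-.2,2 [0.005, 0.0002, 0.0192, -0.0006, -0.0431, -0.0003]
-79,0,0 [0.0059, 0.0002, 0.0303, -0.0006, -0.0653, -0.0003]
```

Emit:
send_rows(
  moves=[
    [[0.0018,0,0.004,0,-0.0105,0],[0.0036,0,0.0082,0,-0.0209,0],[0.0036,0,0.0082,0,-0.0209,0],[0.0036,0,0.0082,0,-0.0209,0]],
  ],
)

```text
t: 12.07
eef_pos: [541.7, 15.3, 102.9]
tcp_rot: [-3.141, -0.069, -0.02]
ft_force: [-2.7, -0.4, -2.6]
opening: 0.121
```

```bash
python3 st.py -79.2,-.3,3 -79.2,-.2,2 -79.2,-.1,1 -79.2,0,0
```

```text
12.0667 (array([-79.12,   0.17,  -0.25]), array([-0.02, -3.96,  0.06])) [-2.72 -0.38 -2.58] [-0.06   0.36   0.033]
-79.2,-.3,3 [0.0006, 0.0004, 0.0057, -0.0007, -0.0107, -0.0003]
-79.2,-.2,2 [0.0014, 0.0004, 0.0112, -0.0007, -0.0218, -0.0003]
-79.2,-.1,1 [0.0021, 0.0004, 0.0167, -0.0007, -0.0329, -0.0003]
-79.2,0,0 [0.0027, 0.0004, 0.0223, -0.0007, -0.044, -0.0003]
```

Roller contact (-2.7 N in x), as expected. Carrying on gently.

Emit:
send_rows(
  moves=[
    [[0.0006,0.0003,0.0057,0,-0.0107,0],[0.0014,0.0003,0.0112,0,-0.0218,0],[0.0014,0.0003,0.0112,0,-0.0218,0],[0.0014,0.0003,0.0112,0,-0.0218,0]],
  ],
)

```text
t: 12.4
eef_pos: [542.8, 15.2, 99.5]
tcp_rot: [-3.141, -0.035, -0.02]
ft_force: [-1.4, 1.3, -2.7]
opening: 0.125
```

```bash
python3 st.py  -79.2,-.1,1 -79.2,0,0
```

```text
12.4 (array([-7.878e+01,  7.000e-02, -2.800e-01]), array([-0.02, -2.02,  0.06])) [-1.37  1.3  -2.74] [-0.001  0.406  0.043]
-79.2,-.1,1 [-0.0005, 0.0, 0.0053, -0.0006, -0.0114, -0.0003]
-79.2,0,0 [0.0003, 0.0, 0.0108, -0.0006, -0.0225, -0.0003]
```

Emit:
send_rows(
  moves=[
    [[-0.0005,0,0.0053,0,-0.0114,0],[0.0003,0,0.0108,0,-0.0225,0],[0.0003,0,0.0108,0,-0.0225,0],[0.0003,0,0.0108,0,-0.0225,0]],
  ],
)

```text
t: 12.73
eef_pos: [543.2, 15.1, 96.4]
tcp_rot: [-3.141, -0.001, -0.02]
ft_force: [0.1, -0.2, -4.0]
opening: 0.122
```

```bash
python3 st.py -79.2,0,0
```

```text
12.7333 (array([-7.897e+01, -1.000e-02,  3.000e-02]), array([-0.03, -0.03,  0.05])) [ 0.08 -0.24 -4.03] [-0.019  0.191  0.019]
-79.2,0,0 [-0.0007, -0.0002, 0.0003, -0.0006, -0.0003, -0.0003]
```

Flat, nothing touching the seat yet (Fz -4). Now pressing down in 0.5 mm steps.

Emit:
send_rows(
  moves=[
    [[0,0,0.0017,0,0,0],[0,0,0.0017,0,0,0],[0,0,0.0017,0,0,0]],
  ],
)

```text
t: 12.98
eef_pos: [543.2, 15.2, 96.3]
tcp_rot: [-3.141, -0.001, -0.02]
ft_force: [-1.0, 0.9, 0.8]
opening: 0.126
```

Emit:
send_rows(
  moves=[
    [[0,0,0.0017,0,0,0],[0,0,0.0017,0,0,0],[0,0,0.0017,0,0,0]],
  ],
)

```text
t: 13.23
eef_pos: [543.2, 15.1, 96.3]
tcp_rot: [-3.141, -0.002, -0.02]
ft_force: [-3.6, 0.9, 5.5]
opening: 0.122
```

```bash
python3 st.py -79.2,0,0
```

```text
13.2333 (array([-7.897e+01,  2.000e-02, -1.900e-01]), array([-0.02, -0.1 ,  0.05])) [-3.58  0.9   5.53] [0.07  0.514 0.012]
-79.2,0,0 [-0.0007, -0.0001, -0.0001, -0.0006, -0.0011, -0.0003]
```

Seated firmly (about 8 N net). Easing off and opening part-way, since fingers must stay clear of the catch.

Emit:
send_rows(
  grip=0.2,
  moves=[
    [[0,0,-0.002,0,0,0],[0,0,-0.002,0,0,0],[0,0,-0.002,0,0,0],[0,0,-0.002,0,0,0],[0,0,-0.002,0,0,0],[0,0,-0.002,0,0,0],[0,0,-0.002,0,0,0],[0,0,-0.002,0,0,0]],
  ],
)

```text
t: 13.9
eef_pos: [543.0, 15.1, 96.2]
tcp_rot: [-3.141, -0.001, -0.02]
ft_force: [-0.3, -0.2, 0.7]
opening: 0.401
```

Emit:
send_rows(
  moves=[
    [[0,0,-0.02,0,0,0],[0,0,-0.06,0,0,0],[0,0,-0.12,0,0,0],[0,0,-0.2,0,0,0],[0,0,-0.3,0,0,0],[0,0,-0.4,0,0,0],[0,0,-0.4,0,0,0]],
  ],
)

```text
t: 14.48
eef_pos: [544.8, 14.9, 221.9]
tcp_rot: [-3.141, -0.009, -0.02]
ft_force: [-1.1, 0.3, 0.1]
opening: 0.398
```

Emit:
send_rows(
  moves=[
    [[0,0.1,0,0,0,0],[0,0.2,0,0,0,0],[0,0.3,0,0,0,0],[0,0.38,0,0,0,0],[0,0.38,0,0,0,0],[0,0.38,0,0,0,0]],
  ],
)

```text
t: 14.98
eef_pos: [540.4, -99.8, 216.0]
tcp_rot: [-3.14, -0.0, -0.023]
ft_force: [-0.1, 0.5, -0.0]
opening: 0.398
```

```bash
python3 - <<'E'
from h import *
s=env.state();print(s["t"],s["eef_pos"],s["ft_force"].round(2))
c=env.read_camera("wrist");c2=env.read_camera("scene")
for nm,o in [("lid tip L",(-66,27,5)),("lid(-27,66)",(-27,66,5)),("lid(27,66)",(27,66,5)),("lid(66,27)",(66,27,5)),("lid(66,-27)",(66,-27,5)),("fin top end+y",(20,25,38)),("fin top end-y",(20,-25,38))]:
    print(nm,wproj(c,s,C+RT.apply(np.array(o)+[.7,0,0])).round(1))
cv2.imwrite("pics/f.png",np.hstack([cv2.resize(c["image"][0:225,150:450,::-1],(480,360),interpolation=cv2.INTER_CUBIC),cv2.resize(c2["image"][150:270,190:297,::-1],(320,360),interpolation=cv2.INTER_CUBIC)]))
E
```

```text
14.9833 [540.35548134 -99.78149711 216.00583395] [-0.13  0.48 -0.04]
lid tip L [192.9  59.3]
lid(-27,66) [232.3  20.2]
lid(27,66) [287.3  18.8]
lid(66,27) [327.8  56.5]
lid(66,-27) [328.1 110.4]
fin top end+y [280.3  49.2]
fin top end-y [280.5 104.9]
```

View pics/f.png

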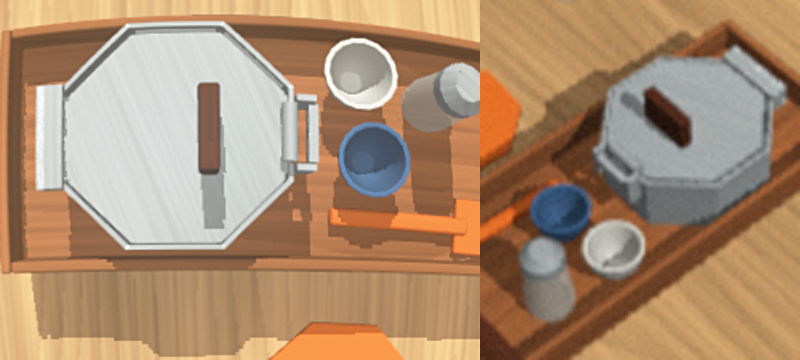

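The lid lies flat inside the rim. The tongue is under the ledge (crop x≈65), the free edge is under the roller (crop 290,130), and the other things stand where they were. The gripper is clear.

```bash
python3 -c "
from h import *
s=env.state();print(s['t'],abs(s['qvel']).max());print(env.job_done())"
```

```text
15.0833 0.013686796468711194
the job is handed in; nothing more can be done
None
```

The steel lid is back on the dabba: flat in its seat, tongue under the ledge, free edge held down by the catch. I let go and handed the job in at about 15 s.

- **Insertion:** I put the tongue under the ledge at 18° tilt. Contact came at a measured tip position of -79.1 mm, 5.6 N. I wasn't sure that was the stop wall rather than the plate on the ledge, so I re-checked at 12°. The second contact was at -79.7 mm (wall expected at -80), 4.7 N, almost purely along x.
- **Swing and press:** The roller pushed back about 2.7 N on the way down. I then pressed to about 8 N on the seat. No force reading at the end of a move passed about 9 N, against the limit of 22 N; readings between moves were not logged.
- **Final checks:** At the last reading before release the lid was flat within 0.1° and its underside within 0.2 mm of seat height. By the same estimate the tongue tip was about 1 mm short of the stop, inside the 3 mm allowed. The last pictures show the lid inside the rim with the pots, shaker and spatula in place, and the gripper clear with near-zero force. The mug and jar were not in those last crops, but the arm never came near the mug and the planned clearance to the jar was about 30 mm.
- **Disagreements:** The top and wrist cameras differed by 1 to 2 mm on the dabba's position, within their calibration.

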